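Knock a case out of its test nest and pass it through the flap gate

TASK

The aluminium instrument case is held fast in the plywood test nest: push it out from behind, through the slot in the nest's back wall. Then set it level and lengthwise in the low-walled track of the pass-through chute, in front of the shut flap, and push it through the one-way flap deep enough into the pen that the flap springs fully shut behind it. Keep the case upright and leave the mug, tape roll, flask and screwdriver where they are.

Things in the scene. Friction and masses are not known exactly. Their poses are not given: they have to be found in the camera images.
- case_center (a point): Centre (half-way up) of the loose aluminium instrument case, a block 96 mm long (its x) x 60 mm wide (its y) x 54 mm high, 0.3 to 0.55 kg, black plates on its ends, dark stripes along its top. It starts in the nest, its x along the nest's x, standing on the nest's base board.
- nest: (Lengths in mm.) Plywood test nest fixed to the bench, left or right of the robot (chute opposite). Origin on the bench under the middle of its pocket, where the case starts; x points out of the mouth. Base board 6 thick, x = -65 to +190, 140 wide. Pocket 63 wide, open on top and at the mouth, side walls 12 thick from x = -61 to 47, top z = 60, flush with the case: no grip in it.
- nest_slot (a point): (Lengths in mm.) Middle of the slot in the nest's back wall, at the base board (nest x = -55.5, z = 6). The wall is 11 thick (nest x = -61 to -50) and 54 high; the slot is 46 wide, open on top and cut down to the board. Axes as the nest's.
- nest_mouth (a point): (Lengths in mm.) Between two upright sprung steel rollers at the pocket's mouth, at board height (nest x = 58). Each is 24 across and stands 3 into the passage, leaving 57; 4 to 15 N pushes the case past. Their dark brackets, 138 wide over all, top z = 56, end at nest x = 73. Beyond is an open apron level with the pocket floor, to nest x = 190. The case is clear once its centre is past nest x = 115.
- chute: (Lengths in mm.) Pass-through chute fixed to the bench. Origin on the bench under the middle of the gate; x points through the gate in the direction of travel, y to the left. Base board 6 thick, x = -128 to 222. Plywood gate posts from x = -16 to 0, top z = 64, with a gap of 66 closed by the flap.
- track (a point): (Lengths in mm.) Middle of the track before the gate, on its floor (chute x = -62, z = 6); axes as the chute's. The track is 66 wide between straight walls 12 thick, 20 high above the floor (top z = 26), from chute x = -110 to the gate posts (-16), with a short flared mouth from -110 to -128.
- pen (a point): (Lengths in mm.) Middle of the receiving pen beyond the gate, on its floor (chute x = 106, y = 19.5, z = 6). Open on top, walls' top at z = 50, inside from chute y = -33 to 72 and x up to an end wall at 212.
- flap (a joint): (Lengths in mm.) Angle of the aluminium flap, 4 thick, 78 wide, z = 8 to 58, on an upright hinge at chute x = 4, y = 49.5, reaching to y = -30. 0 is shut; grows as it swings into the pen, to 1.5; cannot swing the other way. A spring (0.05 to 0.11 N m) shuts it within a second once the case's rear end is more than 80 past the gate and nothing blocks it.
- mug: (Lengths in mm.) Black mug, 80 across, 90 high, loose bystander; origin under its centre.
- tape: (Lengths in mm.) Roll of brown tape lying flat, 90 across, 24 high, loose bystander; origin under its centre.
- flask: (Lengths in mm.) Red metal flask, 66 across, 200 high, loose bystander; origin under its centre.
- driver: (Lengths in mm.) Screwdriver lying on the bench, loose bystander; its x along its length.
Not all that is in view belongs to the job. What is meant by the part that bears case_center is not green, and is the larger of those in its own colour.

How it is judged:
By the outcome, as a careful person would: the job done as asked, in the order asked, and still so for the second after the job is handed in, with the robot touching nothing.
It also fails if it takes over 72 s, if anything falls off the work surface, if the arm or the gripper's body presses on something with over 40 N, if the wrist force passes 120 N, or if a joint passes its speed limit or range.

ROBOT

A 7-joint arm with a two-finger parallel gripper is mounted at the origin on the work surface. World frame = base frame: x ahead of the robot, y to its left, z up, the work surface at z = 0. Lengths are in m, angles in rad, forces in N, time in s.
With the tool pointing down it reaches from about 0.425 to 0.925 m from the base axis. Payload 6.8 kg.
Tool frame: the origin (TCP) lies between the finger pads; the fingertips stand 11 mm ahead of it and the grasp point (between the pads) lies 8 mm behind it; z points along the fingers, y is the line along which they close (so a half turn about z gives the same grasp; the last joint's range is limited). The gripper opens to 85 mm and grips with 20 to 120 N. Pads are 22 mm wide; open, the fingers measure 114 mm over their backs; the gripper's body (76 mm by 85 mm) begins 54 mm behind the grasp point. The pads swing forward as they close: fully open they stand 13 mm farther back than shut.
Start: joints at [-1.447, 0.477, 0.022, 1.555, -0.011, 1.109, -0.083], TCP at [0.155, 0.657, 0.242] pointing down, gripper open.
Joint ranges: [-2.96, 2.96], [-0.34, 2.1], [-1.41, 1.46], [0.24, 2.44], [-1.37, 4.51], [0.17, 1.92], [-2.96, 2.96]. Speed limits (rad/s): [2.39, 2.39, 3.14, 3.14, 3.14, 3.14, 3.14].

INTERFACE

Orientations are given as a rotation vector (axis times angle).
In Python, from bench import r gives the robot as it stands.
- The arm moves only by the tool send_rows, never from a script. Its argument "deltas" is a list of rows, each an object of numbers: "dx", "dy", "dz": the shift along the world's x, y, z in mm; "rx", "ry", "rz": the turn, a rotation vector about the world's x, y, z in degrees. A call has 1 to 5 rows; each row is the pose to reach, as a shift and turn from the pose commanded when the call began; what a row does not reach only later rows make up. A row lasts 1/12 s, in which the tool goes at most 41.7 mm and 7.16 degrees, less where a joint would pass 70% of its speed; a pose out of reach is approached as far as the arm can. A call with a gripper value outside its range is refused whole. "jaw" is the finger opening in mm, from 0 to 85.4, set as the call begins (left out, the last holds). The fingers move at their own pace and stop on an object; "newtons" is the grip in N (left out, the last holds). Time passes only in rows, so rows that repeat a pose let the fingers close. It gives the time, the measured TCP pose, the force, the opening and the grip force at its end, in the units of the state.
- r.get_obs(): the state, without advancing time (a new reading comes with each control period).
- r.grab_frame(name): name is "scene" or "top" or "wrist"; returns a dict with "frame" (384x512x3 uint8, blue, green, red), "z_map" (384x512 float32, m along the optical axis (not along the pixel's ray), 0 where there is no reading), "vertical_fov" (degrees; the focal length in pixels is half the picture's height over the tangent of half this angle, whatever the lens; pixels are square), "cx", "cy" (the principal point, pixels), "distortion" ([k1, k2, p1, p2, k3] as OpenCV has them; the pictures are not rectified), "xyz" and "orientation" of the camera in the world. Camera axes: x right, y down, z forward; pixel columns grow to the right and rows downward; lengths in m; the calibration is good to about 2 mm. A picture is of the moment at which its call begins.
- r.hand_in(): hands the job in; it is judged then, once.
The state is a dict: "clock": time; "joints": joint angles; "qvel": joint speeds; "tau": joint torques, N m; "tcp_pos": TCP position; "orientation": TCP orientation; "contact_force": force on the tool from outside, world axes, zero at the start; "moment": the same for the moment, N m; "grip_width": finger opening in m; "gripper_force": force on a finger pad.
Only numpy, scipy, OpenCV 4.12 (cv2) and the standard library are available. Lean on these libraries where they do the work, as an engineer would, in place of code of your own. Each camera call takes 0.05 s, during which the arm holds its last target. There are 200 camera calls.

## Working session

There is one attempt and no reset: what is moved stays moved. The work goes in short steps, Python scripts to look and compute and a tool call to move; the robot and the scene stay as the last step left them, time stands still between calls to the robot, and variables do not carry over. Pictures are saved under pics/ and viewed, at most 13 in all, crops included, and the job is handed in when it is done.

Besides the shell and the picture viewer there is one more tool, called after "Emit:" as name([rows], argument=value, ...), one row to a line, values as JSON. send_rows: Moves the arm, as the interface text tells. Its arguments: {"type":"object","properties":{"deltas":{"type":"array","items":{"type":"object","properties":{"dx":{"type":"number"},"dy":{"type":"number"},"dz":{"type":"number"},"rx":{"type":"number"},"ry":{"type":"number"},"rz":{"type":"number"}}}},"jaw":{"type":"number"},"newtons":{"type":"number"}},"required":["deltas"]}

```bash
ls; mkdir -p pics; cat > h.py <<'E'
import numpy as np,cv2,pickle
from scipy.spatial.transform import Rotation as R
def grab(name,tag):
    from bench import r
    f=r.grab_frame(name); pickle.dump(f,open(f'pics/{tag}.pkl','wb')); return f
def load(tag): return pickle.load(open(f'pics/{tag}.pkl','rb'))
def cam(f):
    h=f['frame'].shape[0]; F=h/2/np.tan(np.radians(f['vertical_fov'])/2)
    K=np.array([[F,0,f['cx']],[0,F,f['cy']],[0,0,1.]])
    return K,np.array(f['distortion'],float),R.from_rotvec(f['orientation']).as_matrix() if np.size(f['orientation'])==3 else R.from_quat(f['orientation']).as_matrix(),np.array(f['xyz'])
def plane(f,uv,z):
    K,d,Rm,p=cam(f); n=cv2.undistortPoints(np.array(uv,np.float64).reshape(-1,1,2),K,d).reshape(-1,2)
    D=np.c_[n,np.ones(len(n))]@Rm.T; return p+D*((z-p[2])/D[:,2])[:,None]
def cloud(f):
    h,w=f['z_map'].shape; K,d,Rm,p=cam(f)
    g=np.stack(np.meshgrid(np.arange(w),np.arange(h)),-1).reshape(-1,1,2).astype(np.float64)
    n=cv2.undistortPoints(g,K,d).reshape(-1,2); D=np.c_[n,np.ones(len(n))]*f['z_map'].reshape(-1,1)
    return (D@Rm.T+p).reshape(h,w,3)
E
python3 - <<'E'
from h import *
from bench import r
o=r.get_obs(); print({k:np.round(v,3) for k,v in o.items()})
a=[]
for n in ('scene','top'):
    f=grab(n,n+'0'); a.append(f['frame']); print(n,f['xyz'],f['orientation'],f['vertical_fov'],f['distortion'],(f['z_map']>0).mean())
    cv2.imwrite(f'pics/{n}0.png',cv2.resize(f['frame'],(800,600)))
E
```

```text
pics
{'clock': np.float64(0.0), 'joints': array([-1.447,  0.478,  0.022,  1.556, -0.012,  1.109, -0.083]), 'qvel': array([ 0.   , -0.   ,  0.   ,  0.001,  0.001,  0.001, -0.001]), 'tau': array([ 1.0000e-03, -5.9644e+01,  1.6090e+00, -2.8120e+01,  1.2000e-02,
        9.0000e-03,  0.0000e+00]), 'tcp_pos': array([0.155, 0.656, 0.241]), 'orientation': array([-3.63e-01, -3.12e+00,  3.00e-03]), 'contact_force': array([ 0.152, -0.532,  0.105]), 'moment': array([-0.03 , -0.013,  0.034]), 'gripper_force': np.float64(0.0), 'grip_width': np.float64(0.086)}
scene [1.13429036 0.46218312 1.00560907] [-1.24751198 -2.39165313  0.85492763] 50.56286120560056 [-0.05032596  0.          0.          0.          0.        ] 0.9960072835286459
top [0.20255417 0.00720815 1.71219221] [-2.14091678  2.14918175 -0.18261816] 45.78537535179844 [-0.10751265  0.          0.          0.          0.        ] 0.9959513346354166
```

View pics/scene0.png

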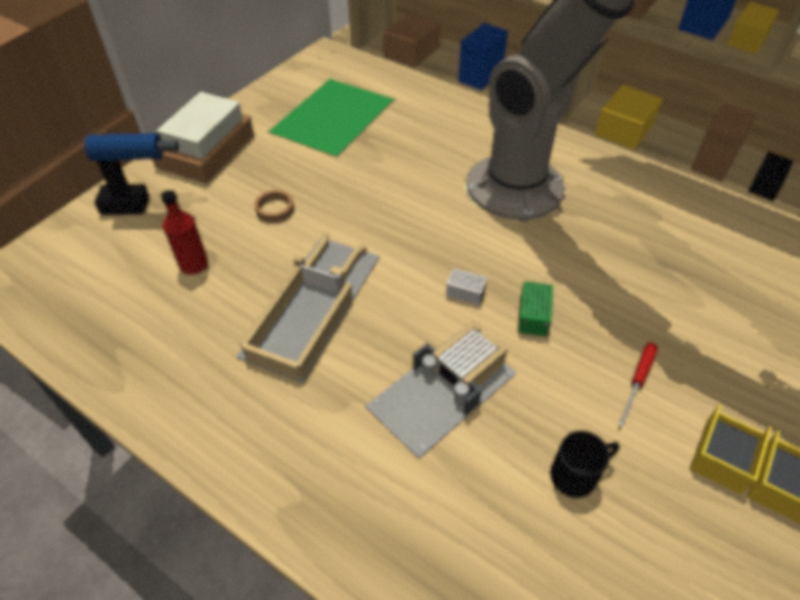

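View pics/top0.png

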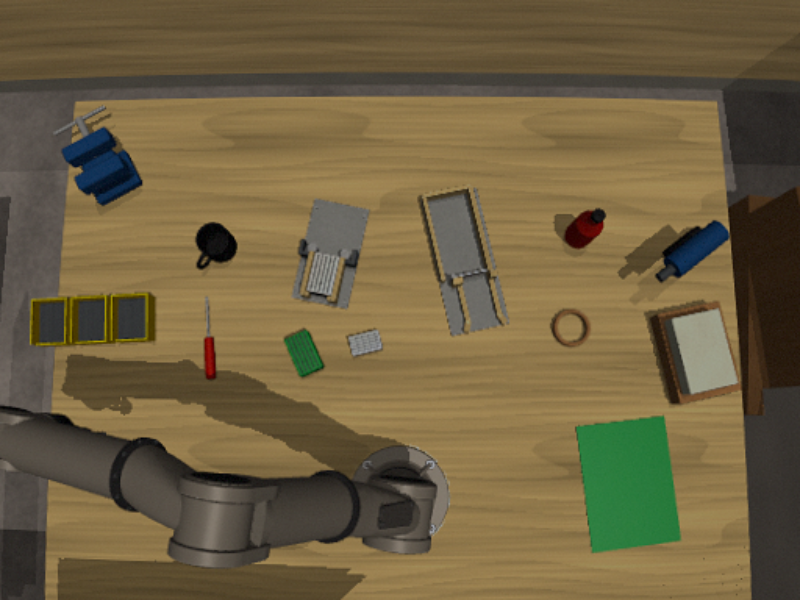

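The top view (800x600) shows the candidates: the silver striped block in the nest at (323,275), the small loose silver block at (365,342) and the green block at (304,352). The case is the larger silver one, in the nest. The nest's mouth and the chute's travel both point roughly +x (up in the picture). Next I'll crop in close and take rough measurements.

```bash
python3 - <<'E'
from h import *
f=load('top0'); im=f['frame']
cv2.imwrite('pics/crop1.png',cv2.resize(im[112:240,172:335],None,fx=4.5,fy=4.5,interpolation=cv2.INTER_CUBIC))
P=cloud(f)
# grey base boards
hsv=cv2.cvtColor(im,cv2.COLOR_BGR2HSV)
m=((hsv[...,1]<60)&(hsv[...,2]>70)).astype(np.uint8); m[:115]=0;m[225:]=0;m[:,:180]=0;m[:,340:]=0
n,l,s,c=cv2.connectedComponentsWithStats(m)
for i in range(1,n):
    if s[i,4]>100:
        pts=np.argwhere(l==i)[:,::-1]; w=plane(f,pts,0.006); z=np.median(P[l==i],axis=0)
        print(s[i],w[:,:2].mean(0).round(3),z.round(3),cv2.minAreaRect((w[:,:2]*1000).astype(np.float32)))
# silver/top of high things
for nm,px in dict(case=(323,275),mug=(215,243),tape=(570,328),flask=(598,215),driver=(209,350),small=(365,342),green=(304,352),gate=(470,272)).items():
    u,v=int(px[0]*.64),int(px[1]*.64); print(nm,P[v,u].round(3))
E
```

```text
[ 274  124   46   91 2105] [ 0.553 -0.153] [ 0.555 -0.15   0.005] ((555.0156860351562, -150.4176025390625), (340.5501708984375, 120.78277587890625), 11.81016731262207)
[ 195  127   41   62 1559] [0.613 0.163] [0.62  0.166 0.007] ((592.7921752929688, 165.2036895751953), (138.48040771484375, 230.73106384277344), 77.39446258544922)
[187 165  41  33 349] [0.496 0.174] [0.491 0.144 0.005] ((506.0523681640625, 183.41563415527344), (138.4314422607422, 99.88032531738281), 78.01866912841797)
[223 211  22  14 237] [0.362 0.08 ] [0.36  0.077 0.04 ] ((360.408203125, 80.92427062988281), (47.67082214355469, 74.80604553222656), 13.9533052444458)
case [0.514 0.181 0.062]
mug [0.609 0.456 0.005]
tape [ 0.397 -0.418 -0.004]
flask [ 0.624 -0.441  0.202]
driver [0.34  0.455 0.026]
small [0.361 0.081 0.034]
green [0.334 0.223 0.051]
gate [ 0.532 -0.173  0.005]
```

View pics/crop1.png

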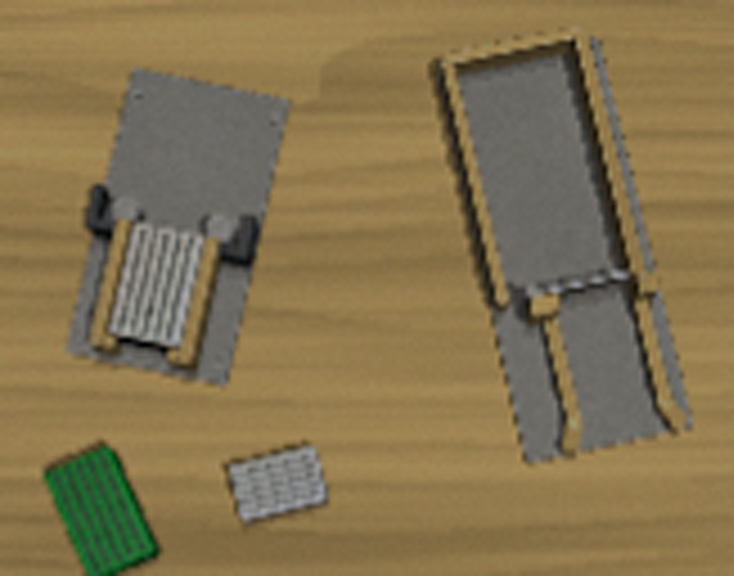

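The crop shows the case, with its long silver stripes, in the nest at crop (155,285). The nest's mouth points up and leans right. The small block (275,483) and the green block are decoys. The tool is already yawed close to the nest's heading, so I'll move over the nest for a closer wrist view.

Emit:
send_rows([
  {"dx": 18,"dy": -32,"dz": 11},
  {"dx": 36,"dy": -65,"dz": 21},
  {"dx": 54,"dy": -97,"dz": 32},
  {"dx": 72,"dy": -130,"dz": 43},
  {"dx": 88,"dy": -162,"dz": 53},
], jaw=85)

```text
$.deltas[0]: bad value
```

Emit:
send_rows([
  {"dx": 18,"dy": -32,"dz": 11},
  {"dx": 36,"dy": -65,"dz": 21},
  {"dx": 54,"dy": -97,"dz": 32},
  {"dx": 72,"dy": -130,"dz": 43},
  {"dx": 88,"dy": -162,"dz": 53},
])

```text
$.deltas[0]: bad value
```

Emit:
send_rows([
  {"dx": 18,"dy": -32,"dz": 11},
  {"dx": 36,"dy": -65,"dz": 21},
  {"dx": 54,"dy": -97,"dz": 32},
  {"dx": 72,"dy": -130,"dz": 43},
  {"dx": 88,"dy": -162,"dz": 53},
])

```text
$.deltas[0]: bad value
```

Emit:
send_rows([
  {"dx": 0},
  {"dx": 0},
])

```text
$.deltas[0]: bad value
```

```bash
python3 - <<'E'
from h import *
f=grab('wrist','w1'); print(f['xyz'],f['orientation'],f['vertical_fov'])
cv2.imwrite('pics/w1.png',cv2.resize(f['frame'],(800,600)))
E
```

```text
[0.08565918 0.6737044  0.37204549] [2.27750114 1.80380176 0.25813334] 64.61007920380575
```

View pics/w1.png

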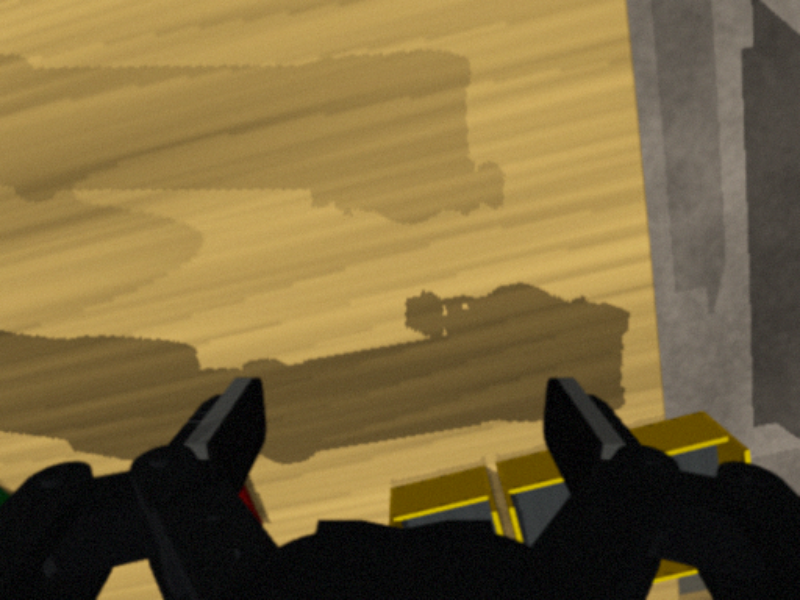

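The wrist camera sits on the tool's -x side and looks toward the base, with nothing of interest in view yet. Every row needs all six keys. I'll move past the nest so it falls in view.

Emit:
send_rows([
  {"dx": 20,"dy": -25,"dz": 6,"rx": 0,"ry": 0,"rz": 0},
  {"dx": 40,"dy": -51,"dz": 13,"rx": 0,"ry": 0,"rz": 0},
  {"dx": 60,"dy": -76,"dz": 19,"rx": 0,"ry": 0,"rz": 0},
  {"dx": 80,"dy": -101,"dz": 26,"rx": 0,"ry": 0,"rz": 0},
  {"dx": 101,"dy": -127,"dz": 32,"rx": 0,"ry": 0,"rz": 0},
], jaw=85)

```text
clock: 0.57
tcp_pos: [0.2566, 0.5287, 0.2744]
orientation: [-0.363, -3.12, 0.0]
contact_force: [1.8, 1.2, -0.0]
grip_width: 0.0851
gripper_force: 0.0
```

Emit:
send_rows([
  {"dx": 20,"dy": -25,"dz": 6,"rx": 0,"ry": 0,"rz": 0},
  {"dx": 40,"dy": -51,"dz": 13,"rx": 0,"ry": 0,"rz": 0},
  {"dx": 60,"dy": -76,"dz": 19,"rx": 0,"ry": 0,"rz": 0},
  {"dx": 80,"dy": -101,"dz": 26,"rx": 0,"ry": 0,"rz": 0},
  {"dx": 101,"dy": -127,"dz": 32,"rx": 0,"ry": 0,"rz": 0},
])

```text
clock: 0.98
tcp_pos: [0.3576, 0.4017, 0.3066]
orientation: [-0.363, -3.12, -0.0]
contact_force: [-0.1, 0.6, 0.4]
grip_width: 0.085
gripper_force: 0.0
```

Emit:
send_rows([
  {"dx": 20,"dy": -25,"dz": 6,"rx": 0,"ry": 0,"rz": 0},
  {"dx": 40,"dy": -51,"dz": 13,"rx": 0,"ry": 0,"rz": 0},
  {"dx": 60,"dy": -76,"dz": 19,"rx": 0,"ry": 0,"rz": 0},
  {"dx": 80,"dy": -101,"dz": 26,"rx": 0,"ry": 0,"rz": 0},
  {"dx": 101,"dy": -127,"dz": 32,"rx": 0,"ry": 0,"rz": 0},
])

```text
clock: 1.4
tcp_pos: [0.4586, 0.2747, 0.3387]
orientation: [-0.363, -3.12, -0.0]
contact_force: [0.9, 0.0, 0.6]
grip_width: 0.0854
gripper_force: 0.0
```

Emit:
send_rows([
  {"dx": 20,"dy": -25,"dz": 6,"rx": 0,"ry": 0,"rz": 0},
  {"dx": 40,"dy": -51,"dz": 13,"rx": 0,"ry": 0,"rz": 0},
  {"dx": 60,"dy": -76,"dz": 19,"rx": 0,"ry": 0,"rz": 0},
  {"dx": 80,"dy": -101,"dz": 26,"rx": 0,"ry": 0,"rz": 0},
  {"dx": 101,"dy": -127,"dz": 32,"rx": 0,"ry": 0,"rz": 0},
])

```text
clock: 1.82
tcp_pos: [0.5596, 0.1478, 0.3707]
orientation: [-0.363, -3.12, -0.0]
contact_force: [1.0, 0.3, 0.1]
grip_width: 0.0852
gripper_force: 0.0
```

Emit:
send_rows([
  {"dx": 20,"dy": -25,"dz": 6,"rx": 0,"ry": 0,"rz": 0},
  {"dx": 40,"dy": -51,"dz": 13,"rx": 0,"ry": 0,"rz": 0},
  {"dx": 60,"dy": -76,"dz": 19,"rx": 0,"ry": 0,"rz": 0},
  {"dx": 80,"dy": -101,"dz": 26,"rx": 0,"ry": 0,"rz": 0},
  {"dx": 101,"dy": -127,"dz": 32,"rx": 0,"ry": 0,"rz": 0},
])

```text
clock: 2.23
tcp_pos: [0.6607, 0.021, 0.4025]
orientation: [-0.362, -3.12, -0.001]
contact_force: [0.7, 0.0, -0.2]
grip_width: 0.0846
gripper_force: 0.0
```

Emit:
send_rows([
  {"dx": 0,"dy": 0,"dz": 0,"rx": 0,"ry": 0,"rz": 0},
  {"dx": 0,"dy": 0,"dz": 0,"rx": 0,"ry": 0,"rz": 0},
  {"dx": 0,"dy": 0,"dz": 0,"rx": 0,"ry": 0,"rz": 0},
])

```text
clock: 2.48
tcp_pos: [0.6597, 0.0225, 0.4016]
orientation: [-0.363, -3.119, -0.001]
contact_force: [0.2, 0.5, 0.3]
grip_width: 0.0852
gripper_force: 0.0
```

```bash
python3 - <<'E'
from h import *
f=grab('wrist','w2'); print(f['xyz'],f['orientation'],f['vertical_fov'])
cv2.imwrite('pics/w2.png',cv2.resize(f['frame'],(800,600)))
E
```

```text
[0.59055686 0.03950355 0.53236118] [2.27933008 1.80502154 0.25906279] 64.61007920380575
```

View pics/w2.png

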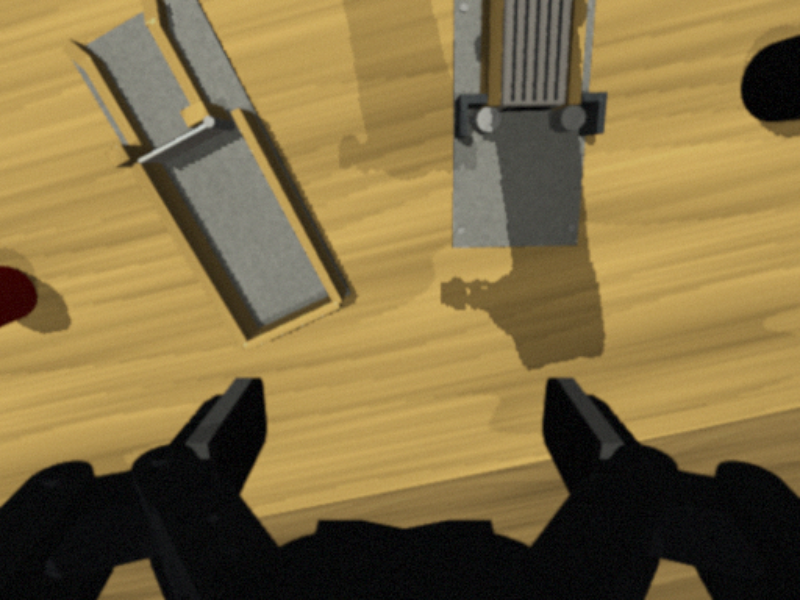

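The view shows the chute (gate line 140-210, 160-120) and the nest mouth rollers (485,118) and (572,118). The rear ends are cut off, so I'll back up 120 mm.

Emit:
send_rows([
  {"dx": -40,"dy": 0,"dz": 6,"rx": 0,"ry": 0,"rz": 0},
  {"dx": -80,"dy": 0,"dz": 13,"rx": 0,"ry": 0,"rz": 0},
  {"dx": -120,"dy": 0,"dz": 20,"rx": 0,"ry": 0,"rz": 0},
  {"dx": -120,"dy": 0,"dz": 20,"rx": 0,"ry": 0,"rz": 0},
  {"dx": -120,"dy": 0,"dz": 20,"rx": 0,"ry": 0,"rz": 0},
])

```text
clock: 2.95
tcp_pos: [0.5381, 0.0233, 0.4234]
orientation: [0.358, 3.12, 0.004]
contact_force: [0.4, 0.5, -0.1]
grip_width: 0.0852
gripper_force: 0.0
```

```bash
python3 - <<'E'
from h import *
f=grab('wrist','w3'); print(f['xyz'],f['orientation'])
im=f['frame']; cv2.imwrite('pics/w3.png',cv2.resize(im[:270],(800,422),interpolation=cv2.INTER_CUBIC))
P=cloud(f); z=P[...,2]
g=cv2.cvtColor(im,cv2.COLOR_BGR2HSV)
reg=np.zeros(z.shape,bool); reg[:255]=True
def show(nm,m,zp=None):
    n,l,s,c=cv2.connectedComponentsWithStats(m.astype(np.uint8))
    for i in range(1,n):
        if s[i,4]>60:
            q=P[l==i]; 
            w=q[:,:2] if zp is None else plane(f,np.argwhere(l==i)[:,::-1],zp)[:,:2]
            print(nm,s[i].tolist(),'med z %.3f'%np.median(q[:,2]),np.round(cv2.minAreaRect((w*1000).astype(np.float32))[0],1),np.round(cv2.minAreaRect((w*1000).astype(np.float32))[1:][0],1),round(cv2.minAreaRect((w*1000).astype(np.float32))[2],2))
grey=(g[...,1]<70)
show('high56-66',reg&(z>.052)&(z<.068),.06)
show('z 40-52',reg&(z>.042)&(z<.053),.05)
show('board',reg&grey&(z>0)&(z<.014)&(g[...,2]>50),.006)
E
```

```text
[0.46847115 0.03977366 0.55401476] [2.27664292 1.80783049 0.26489815]
high56-66 [349, 0, 37, 21, 360] med z 0.053 [378.8 223.5] [52.6 26.2] 77.47
high56-66 [306, 75, 84, 88, 3929] med z 0.059 [528.3 175.5] [136.2 133.1] 78.45
high56-66 [487, 104, 25, 48, 331] med z 0.060 [595.3 409.7] [33.3 75.3] 79.33
high56-66 [122, 143, 46, 33, 330] med z 0.062 [ 514.6 -167.6] [24.1 86.1] 12.22
high56-66 [103, 166, 17, 14, 134] med z 0.063 [ 522.6 -224.6] [15.9 23.4] 12.36
high56-66 [7, 235, 33, 20, 219] med z 0.060 [ 610.4 -424.4] [60.  25.7] 39.95
z 40-52 [345, 0, 44, 23, 315] med z 0.052 [378.1 226.1] [63.8 29.5] 77.47
z 40-52 [306, 77, 19, 67, 116] med z 0.047 [508.  135.8] [ 24.1 105.8] 63.54
z 40-52 [483, 103, 29, 46, 218] med z 0.048 [589.4 411. ] [30.9 74.7] 65.85
z 40-52 [363, 138, 15, 21, 167] med z 0.049 [585.1 203. ] [32.3 22.6] 35.06
z 40-52 [174, 145, 63, 110, 834] med z 0.049 [616.  -91.7] [218.7  33. ] 10.21
z 40-52 [315, 146, 15, 14, 158] med z 0.049 [572.7 126.1] [24.2 21.4] 67.63
z 40-52 [115, 165, 49, 76, 634] med z 0.049 [ 590.4 -206.3] [155.1  16.8] 11.87
z 40-52 [13, 233, 30, 22, 148] med z 0.048 [ 611.9 -422.5] [59.1 23.8] 36.59
board [135, 73, 55, 77, 1606] med z 0.005 [ 453.9 -131.6] [143.7  40.1] 11.94
board [302, 77, 20, 70, 917] med z 0.005 [507.3 126.1] [ 30.6 117.3] 77.09
board [339, 76, 24, 9, 151] med z 0.005 [469.4 202.1] [39.2 12.9] 77.21
board [377, 76, 7, 60, 147] med z 0.005 [524.  246.8] [ 4.7 99.7] 78.24
board [89, 87, 63, 84, 2331] med z 0.005 [ 461.1 -201.3] [129.3  70.9] 11.86
board [85, 119, 30, 47, 125] med z 0.005 [ 472.1 -252.7] [92.4  4.5] 12.41
board [300, 145, 77, 71, 4561] med z 0.005 [641.3 153.3] [140.3 134.8] 76.81
board [130, 150, 96, 105, 4703] med z 0.005 [ 626.4 -149.6] [205.5  95.3] 12.61
```

View pics/w3.png

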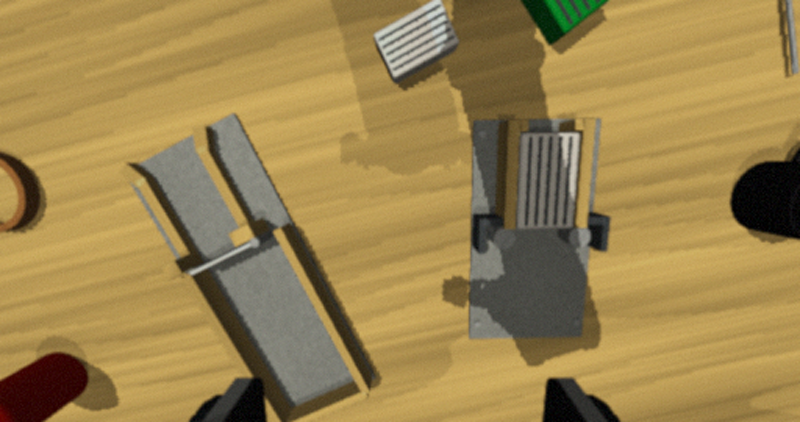

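The picture (800 px wide) shows the track between walls (140-195, 165-150) and (210-240, 130-240), the flap line from (190,272) to (255,240), the case top at (549,180) and the nest slot near (550,125). I'll refine the axes and positions from the wall tops and the case top.

```bash
python3 - <<'E'
from h import *
f=load('w3'); im=f['frame']; P=cloud(f); z=P[...,2]; g=cv2.cvtColor(im,cv2.COLOR_BGR2HSV)
def sel(m,zp,box):
    x0,x1,y0,y1=box; k=np.zeros(z.shape,bool); k[int(y0*.64):int(y1*.64),int(x0*.64):int(x1*.64)]=True
    p=np.argwhere(m&k)[:,::-1]; return plane(f,p,zp)[:,:2]*1000
def rep(nm,w,th):
    a=np.radians(th); Rm=np.array([[np.cos(a),np.sin(a)],[-np.sin(a),np.cos(a)]]); q=w@Rm.T
    c,s,an=cv2.minAreaRect(w.astype(np.float32)); lo,hi=np.percentile(q,[2,98],axis=0)
    print(nm,len(w),np.round(c,1),np.round(s,1),round(an,1),'u %.0f..%.0f v %.0f..%.0f'%(lo[0],hi[0],lo[1],hi[1]))
    return Rm.T
wood=g[...,1]>70; grey=~wood
top=(z>.055)&(z<.067)
for th in (-12.5,):
    rep('case',sel(top&grey&(g[...,2]>90),.06,(505,592,120,226)),th)
    rep('case2',sel(top&grey&(g[...,2]>50),.06,(505,592,120,226)),th)
    rep('woodL',sel(top&wood,.06,(500,525,110,235)),th)
    rep('woodR',sel(top&wood,.06,(575,602,110,235)),th)
    rep('rear',sel(top&wood,.06,(500,602,110,135)),th)
    rep('apron',sel((z<.012)&grey,.006,(462,600,230,345)),th)
    rep('board all',sel((z<.012)&grey,.006,(462,606,105,345)),th)
th=12.1
tw=(z>.02)&(z<.031)
rep('trackwall -y',sel(tw,.026,(120,185,140,262)),th)
rep('trackwall +y',sel(tw,.026,(190,250,120,235)),th)
rep('post-y/flap',sel(top,.061,(150,230,255,290)),th)
rep('post+y wood',sel(top&wood,.064,(225,260,215,260)),th)
rep('post-y wood',sel(top&wood,.064,(150,190,240,280)),th)
rep('flap',sel(top&grey,.058,(180,275,230,285)),th)
rep('floor track',sel((z<.012)&grey,.006,(120,240,115,262)),th)
rep('pen wall -y',sel((z>.045)&(z<.055)&wood,.05,(200,310,275,405)),th)
rep('pen wall +y',sel((z>.045)&(z<.055)&wood,.05,(270,385,225,400)),th)
E
```

```text
case 1538 [522.  185.9] [74.4 91.2] 77.7 u 425..513 v 258..315
case2 2179 [522.2 186.3] [77.  91.4] 78.2 u 425..513 v 258..315
woodL 584 [508.7 143.7] [ 16.3 107.6] 75.6 u 413..518 v 244..258
woodR 595 [524.1 215.9] [ 18.6 107.5] 82.6 u 412..517 v 312..331
rear 249 [470.9 189.6] [85.7 14.6] 78.2 u 412..425 v 244..329
apron 4566 [643.  152.9] [140.1 131.5] 77.0 u 533..658 v 222..355
board all 5809 [584.3 165.4] [138.9 253.2] 78.0 u 413..658 v 220..355
trackwall -y 529 [ 457.8 -235.6] [112.9  21. ] 16.8 u 345..450 v -338..-319
trackwall +y 551 [ 441.7 -159.4] [112.6  21.5] 6.4 u 346..452 v -255..-237
post-y/flap 194 [ 522.8 -199.1] [18.8 75.2] 0.7 u 457..477 v -340..-270
post+y wood 155 [ 504.3 -139.9] [15.5 26. ] 12.2 u 456..471 v -255..-230
post-y wood 127 [ 522.3 -222.7] [15.8 22.7] 12.1 u 456..472 v -338..-317
flap 147 [ 515.4 -168.4] [20.7 85.8] 10.2 u 472..479 v -313..-231
floor track 3038 [ 442.3 -206.4] [118.7 165.6] 71.5 u 346..471 v -346..-213
pen wall -y 493 [ 630.4 -158.8] [126.3 149.5] 84.3 u 504..644 v -333..-209
pen wall +y 779 [614.7 -84.6] [217.2  37.4] 4.8 u 478..688 v -231..-206
```

Emit:
send_rows([
  {"dx": -10,"dy": 17,"dz": -27,"rx": 0,"ry": 0,"rz": 0.3},
  {"dx": -20,"dy": 35,"dz": -54,"rx": 0,"ry": 0,"rz": 0.6},
  {"dx": -30,"dy": 52,"dz": -81,"rx": 0,"ry": 0,"rz": 1.1},
  {"dx": -40,"dy": 70,"dz": -108,"rx": 0,"ry": 0,"rz": 1.1},
  {"dx": -50,"dy": 87,"dz": -135,"rx": 0,"ry": 0,"rz": 1.1},
], jaw=0, newtons=20)

```text
clock: 3.42
tcp_pos: [0.49, 0.1107, 0.2856]
orientation: [-0.331, -3.124, 0.0]
contact_force: [-0.1, 0.2, -0.5]
grip_width: 0.025
gripper_force: 0.0
```

Emit:
send_rows([
  {"dx": -10,"dy": 17,"dz": -27,"rx": 0,"ry": 0,"rz": 0},
  {"dx": -20,"dy": 35,"dz": -54,"rx": 0,"ry": 0,"rz": 0},
  {"dx": -30,"dy": 52,"dz": -81,"rx": 0,"ry": 0,"rz": 0},
  {"dx": -40,"dy": 70,"dz": -108,"rx": 0,"ry": 0,"rz": 0},
  {"dx": -50,"dy": 88,"dz": -135,"rx": 0,"ry": 0,"rz": 0},
])

```text
clock: 3.83
tcp_pos: [0.4398, 0.1985, 0.1505]
orientation: [-0.332, -3.124, 0.0]
contact_force: [1.4, 0.7, 0.2]
grip_width: -0.0
gripper_force: 0.0
```

Emit:
send_rows([
  {"dx": 0,"dy": 0,"dz": 0,"rx": 0,"ry": 0,"rz": 0},
  {"dx": 0,"dy": 0,"dz": 0,"rx": 0,"ry": 0,"rz": 0},
  {"dx": 0,"dy": 0,"dz": 0,"rx": 0,"ry": 0,"rz": 0},
])

```text
clock: 4.08
tcp_pos: [0.4409, 0.1972, 0.1523]
orientation: [0.333, 3.124, -0.001]
contact_force: [0.7, 0.2, 0.4]
grip_width: 0.0002
gripper_force: 0.0
```

```bash
python3 - <<'E'
from h import *
from bench import r
o=r.get_obs(); M=R.from_rotvec(o['orientation']).as_matrix(); print(o['tcp_pos'].round(4),M.round(3).tolist(),o['contact_force'],o['grip_width'])
f=grab('scene','s1'); im=f['frame'][120:300,220:400]
cv2.imwrite('pics/s1.png',cv2.resize(im,None,fx=3.3,fy=3.3,interpolation=cv2.INTER_CUBIC))
E
```

```text
[0.4409 0.1972 0.1523] [[-0.978, 0.211, 0.0], [0.211, 0.978, -0.001], [-0.0, -0.0, -1.0]] [0.72341045 0.15850493 0.40234291] 0.00022831563706536524
```

View pics/s1.png

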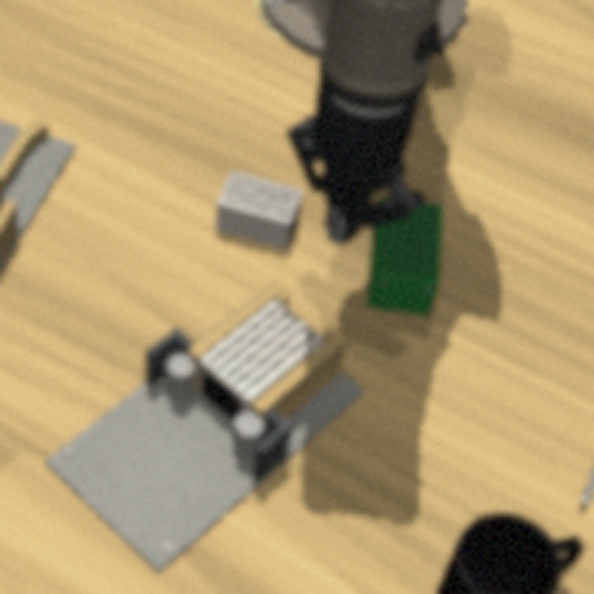

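The crop shows the closed gripper (340,230) behind the nest and clear of the blocks. I'll descend and push along the nest's x, first a short check for contact.

Emit:
send_rows([
  {"dx": 0,"dy": -1,"dz": -35,"rx": 0,"ry": 0,"rz": 0},
  {"dx": 0,"dy": -1,"dz": -70,"rx": 0,"ry": 0,"rz": 0},
  {"dx": 0,"dy": -1,"dz": -100,"rx": 0,"ry": 0,"rz": 0},
  {"dx": 0,"dy": -1,"dz": -119,"rx": 0,"ry": 0,"rz": 0},
  {"dx": 0,"dy": -1,"dz": -119,"rx": 0,"ry": 0,"rz": 0},
])

```text
clock: 4.55
tcp_pos: [0.4394, 0.1945, 0.0311]
orientation: [-0.335, -3.121, 0.004]
contact_force: [-0.7, 0.8, 0.6]
grip_width: -0.0004
gripper_force: 0.0
```

Emit:
send_rows([
  {"dx": 8,"dy": -1.7,"dz": 0,"rx": 0,"ry": 0,"rz": 0},
  {"dx": 16,"dy": -3.5,"dz": 0,"rx": 0,"ry": 0,"rz": 0},
  {"dx": 23,"dy": -5,"dz": 0,"rx": 0,"ry": 0,"rz": 0},
  {"dx": 29,"dy": -6.3,"dz": 0,"rx": 0,"ry": 0,"rz": 0},
  {"dx": 35,"dy": -7.6,"dz": 0,"rx": 0,"ry": 0,"rz": 0},
])

```text
clock: 4.97
tcp_pos: [0.475, 0.1889, 0.0344]
orientation: [-0.333, -3.123, -0.002]
contact_force: [-7.1, 2.2, 4.5]
grip_width: 0.0004
gripper_force: 3.2
```

Emit:
send_rows([
  {"dx": 8,"dy": -1.7,"dz": 0,"rx": 0,"ry": 0,"rz": 0},
  {"dx": 16,"dy": -3.5,"dz": 0,"rx": 0,"ry": 0,"rz": 0},
  {"dx": 24,"dy": -5.2,"dz": 0,"rx": 0,"ry": 0,"rz": 0},
  {"dx": 32,"dy": -6.9,"dz": 0,"rx": 0,"ry": 0,"rz": 0},
  {"dx": 40,"dy": -8.6,"dz": 0,"rx": 0,"ry": 0,"rz": 0},
])

```text
clock: 5.38
tcp_pos: [0.5148, 0.1803, 0.0342]
orientation: [-0.332, -3.122, -0.001]
contact_force: [-5.1, 1.8, 2.7]
grip_width: 0.0001
gripper_force: 2.8
```

Emit:
send_rows([
  {"dx": 8,"dy": -1.7,"dz": 0,"rx": 0,"ry": 0,"rz": 0},
  {"dx": 16,"dy": -3.5,"dz": 0,"rx": 0,"ry": 0,"rz": 0},
  {"dx": 24,"dy": -5.2,"dz": 0,"rx": 0,"ry": 0,"rz": 0},
  {"dx": 32,"dy": -6.9,"dz": 0,"rx": 0,"ry": 0,"rz": 0},
  {"dx": 40,"dy": -8.6,"dz": 0,"rx": 0,"ry": 0,"rz": 0},
])

```text
clock: 5.8
tcp_pos: [0.555, 0.1718, 0.0342]
orientation: [-0.332, -3.123, -0.001]
contact_force: [-4.9, 2.2, 2.7]
grip_width: -0.0004
gripper_force: 2.4
```

Emit:
send_rows([
  {"dx": 8,"dy": -1.7,"dz": 0,"rx": 0,"ry": 0,"rz": 0},
  {"dx": 16,"dy": -3.5,"dz": 0,"rx": 0,"ry": 0,"rz": 0},
  {"dx": 24,"dy": -5.2,"dz": 0,"rx": 0,"ry": 0,"rz": 0},
  {"dx": 30,"dy": -6.5,"dz": 0,"rx": 0,"ry": 0,"rz": 0},
  {"dx": 34,"dy": -7.3,"dz": 0,"rx": 0,"ry": 0,"rz": 0},
])

```text
clock: 6.22
tcp_pos: [0.5902, 0.1635, 0.0339]
orientation: [0.334, 3.123, 0.0]
contact_force: [-3.1, 1.1, 2.4]
grip_width: -0.0002
gripper_force: 1.7
```

```bash
python3 - <<'E'
from h import *
f=grab('scene','s2'); P=cloud(f); g=cv2.cvtColor(f['frame'],cv2.COLOR_BGR2HSV); z=P[...,2]
m=(z>.055)&(z<.066)&(g[...,1]<70)&(g[...,2]>70)&(np.hypot(P[...,0]-.648,P[...,1]-.15)<.09)
w=plane(f,np.argwhere(m)[:,::-1],.06)[:,:2]*1000; c,s,a=cv2.minAreaRect(w.astype(np.float32)); print(len(w),c,s,a)
d=w-np.array([523,178.5]); u=d@[.977,-.211]; v=d@[.211,.977]; print(np.percentile(u,[2,98]),np.percentile(v,[2,98]))
cv2.imwrite('pics/s2.png',cv2.resize(f['frame'][120:300,200:380],None,fx=3.3,fy=3.3,interpolation=cv2.INTER_CUBIC))
E
```

```text
691 (642.7106323242188, 134.93780517578125) (96.67082977294922, 105.64290618896484) 77.66300201416016
[ 83.09804102 176.10703208] [-29.10613422  29.26983673]
```

View pics/s2.png

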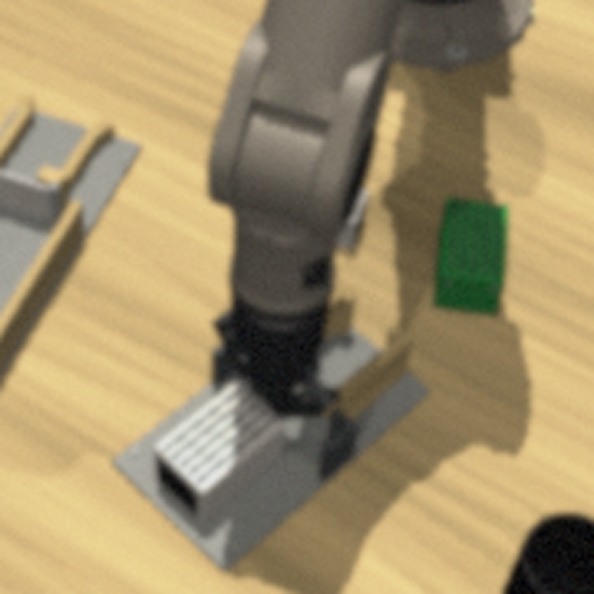

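The case stands clear on the apron, straight and centred (nest u 80..176, v ±29). I'll lift, open, move over its middle and grasp the upper half.

Emit:
send_rows([
  {"dx": -4,"dy": 1,"dz": 2,"rx": 0,"ry": 0,"rz": 0},
  {"dx": -4,"dy": 1,"dz": 38,"rx": 0,"ry": 0,"rz": 0},
  {"dx": -4,"dy": 1,"dz": 78,"rx": 0,"ry": 0,"rz": 0},
  {"dx": 0,"dy": 0,"dz": 106,"rx": 0,"ry": 0,"rz": 0},
  {"dx": 20,"dy": -4,"dz": 106,"rx": 0,"ry": 0,"rz": 0},
])

```text
clock: 6.68
tcp_pos: [0.6105, 0.1618, 0.1459]
orientation: [0.33, 3.117, 0.008]
contact_force: [0.9, 0.0, 0.5]
grip_width: -0.0001
gripper_force: 0.0
```

Emit:
send_rows([
  {"dx": 19,"dy": -4,"dz": 0,"rx": 0,"ry": 0,"rz": 0},
  {"dx": 38,"dy": -8,"dz": 0,"rx": 0,"ry": 0,"rz": 0},
  {"dx": 38,"dy": -8,"dz": 0,"rx": 0,"ry": 0,"rz": 0},
  {"dx": 38,"dy": -8,"dz": 0,"rx": 0,"ry": 0,"rz": 0},
  {"dx": 38,"dy": -8,"dz": 0,"rx": 0,"ry": 0,"rz": 0},
], jaw=85)

```text
clock: 7.1
tcp_pos: [0.6462, 0.152, 0.139]
orientation: [-0.333, -3.123, 0.0]
contact_force: [-0.2, -0.1, 0.1]
grip_width: 0.0604
gripper_force: 0.0
```

```bash
python3 - <<'E'
from h import *
from bench import r
o=r.get_obs(); t=o['tcp_pos']*1000; d=t[:2]-[523,178.5]; print(t.round(1),'u %.1f v %.1f'%(d@[.977,-.211],d@[.211,.977]),o['grip_width'])
f=grab('scene','s3'); P=cloud(f); g=cv2.cvtColor(f['frame'],cv2.COLOR_BGR2HSV); z=P[...,2]
m=(z>.055)&(z<.066)&(g[...,1]<70)&(g[...,2]>70)&(np.hypot(P[...,0]-.648,P[...,1]-.15)<.07)
w=plane(f,np.argwhere(m)[:,::-1],.06)[:,:2]*1000
d=w-np.array([523,178.5]); u=d@[.977,-.211]; v=d@[.211,.977]; print(len(w),np.percentile(u,[2,98]),np.percentile(v,[2,98]))
E
```

```text
[646.2 152.  139. ] u 126.0 v 0.1 0.06044404701296219
648 [ 85.54851512 176.6043768 ] [-29.08912736  29.35769638]
```

Emit:
send_rows([
  {"dx": 2,"dy": -0.5,"dz": -10,"rx": 0,"ry": 0,"rz": 0},
  {"dx": 2,"dy": -0.5,"dz": -10,"rx": 0,"ry": 0,"rz": 0},
  {"dx": 2,"dy": -0.5,"dz": -10,"rx": 0,"ry": 0,"rz": 0},
  {"dx": 2,"dy": -0.5,"dz": -10,"rx": 0,"ry": 0,"rz": 0},
])

```text
clock: 7.48
tcp_pos: [0.6487, 0.1514, 0.129]
orientation: [-0.333, -3.123, 0.0]
contact_force: [0.4, 0.9, 0.2]
grip_width: 0.085
gripper_force: 0.0
```

Emit:
send_rows([
  {"dx": 0,"dy": 0,"dz": -25,"rx": 0,"ry": 0,"rz": 0},
  {"dx": 0,"dy": 0,"dz": -50,"rx": 0,"ry": 0,"rz": 0},
  {"dx": 0,"dy": 0,"dz": -75,"rx": 0,"ry": 0,"rz": 0},
  {"dx": 0,"dy": 0,"dz": -88,"rx": 0,"ry": 0,"rz": 0},
  {"dx": 0,"dy": 0,"dz": -88,"rx": 0,"ry": 0,"rz": 0},
])

```text
clock: 7.9
tcp_pos: [0.6467, 0.1509, 0.0382]
orientation: [-0.332, -3.119, 0.003]
contact_force: [-0.6, -0.4, 0.0]
grip_width: 0.085
gripper_force: 0.0
```

Emit:
send_rows([
  {"dx": 0,"dy": 0,"dz": 0,"rx": 0,"ry": 0,"rz": 0},
  {"dx": 0,"dy": 0,"dz": 0,"rx": 0,"ry": 0,"rz": 0},
  {"dx": 0,"dy": 0,"dz": 0,"rx": 0,"ry": 0,"rz": 0},
  {"dx": 0,"dy": 0,"dz": 0,"rx": 0,"ry": 0,"rz": 0},
  {"dx": 0,"dy": 0,"dz": 0,"rx": 0,"ry": 0,"rz": 0},
], jaw=50, newtons=60)

```text
clock: 8.32
tcp_pos: [0.6506, 0.1514, 0.0434]
orientation: [0.333, 3.121, 0.002]
contact_force: [-0.9, -0.4, 6.6]
grip_width: 0.0585
gripper_force: 67.8
```

Emit:
send_rows([
  {"dx": 0,"dy": 0,"dz": 0,"rx": 0,"ry": 0,"rz": 0},
  {"dx": 0,"dy": 0,"dz": 0,"rx": 0,"ry": 0,"rz": 0},
  {"dx": 0,"dy": 0,"dz": 0,"rx": 0,"ry": 0,"rz": 0},
])

```text
clock: 8.57
tcp_pos: [0.6506, 0.1515, 0.0434]
orientation: [0.333, 3.121, 0.002]
contact_force: [-0.3, -0.6, 6.5]
grip_width: 0.0593
gripper_force: 67.8
```

Emit:
send_rows([
  {"dx": 0,"dy": 0,"dz": 10,"rx": 0,"ry": 0,"rz": 0},
  {"dx": 0,"dy": 0,"dz": 30,"rx": 0,"ry": 0,"rz": 0},
  {"dx": 0,"dy": 0,"dz": 55,"rx": 0,"ry": 0,"rz": 0},
  {"dx": 0,"dy": 0,"dz": 80,"rx": 0,"ry": 0,"rz": 0},
  {"dx": 0,"dy": 0,"dz": 105,"rx": 0,"ry": 0,"rz": 0},
])

```text
clock: 8.98
tcp_pos: [0.6483, 0.1514, 0.1476]
orientation: [-0.333, -3.123, 0.0]
contact_force: [1.3, 1.3, -2.8]
grip_width: 0.0589
gripper_force: 66.5
```

Emit:
send_rows([
  {"dx": -9,"dy": -17,"dz": 0,"rx": 0,"ry": 0,"rz": 1.5},
  {"dx": -22,"dy": -40,"dz": 0,"rx": 0,"ry": 0,"rz": 3},
  {"dx": -36,"dy": -66,"dz": 0,"rx": 0,"ry": 0,"rz": 5},
  {"dx": -50,"dy": -92,"dz": 0,"rx": 0,"ry": 0,"rz": 7},
  {"dx": -65,"dy": -118,"dz": 0,"rx": 0,"ry": 0,"rz": 9},
])

```text
clock: 9.4
tcp_pos: [0.583, 0.0325, 0.1468]
orientation: [-0.084, -3.14, -0.0]
contact_force: [-0.5, 0.2, -3.1]
grip_width: 0.0593
gripper_force: 66.6
```

Emit:
send_rows([
  {"dx": -15,"dy": -27,"dz": 0,"rx": 0,"ry": 0,"rz": 2},
  {"dx": -30,"dy": -54,"dz": 0,"rx": 0,"ry": 0,"rz": 4},
  {"dx": -45,"dy": -82,"dz": 0,"rx": 0,"ry": 0,"rz": 6},
  {"dx": -60,"dy": -109,"dz": 0,"rx": 0,"ry": 0,"rz": 8},
  {"dx": -75,"dy": -137,"dz": 0,"rx": 0,"ry": 0,"rz": 10},
])

```text
clock: 9.82
tcp_pos: [0.5078, -0.1045, 0.1468]
orientation: [-0.19, 3.136, 0.001]
contact_force: [0.2, -0.6, -3.4]
grip_width: 0.0589
gripper_force: 66.6
```

Emit:
send_rows([
  {"dx": -14,"dy": -25,"dz": 0,"rx": 0,"ry": 0,"rz": 1.5},
  {"dx": -28,"dy": -50,"dz": 0,"rx": 0,"ry": 0,"rz": 3},
  {"dx": -40,"dy": -73,"dz": 0,"rx": 0,"ry": 0,"rz": 4.5},
  {"dx": -49,"dy": -90,"dz": 0,"rx": 0,"ry": 0,"rz": 5.3},
  {"dx": -49,"dy": -90,"dz": 0,"rx": 0,"ry": 0,"rz": 5.3},
])

```text
clock: 10.23
tcp_pos: [0.4571, -0.1979, 0.1468]
orientation: [0.322, -3.124, 0.002]
contact_force: [-0.8, 0.8, -2.9]
grip_width: 0.0592
gripper_force: 66.6
```

Emit:
send_rows([
  {"dx": 0,"dy": 0,"dz": 0,"rx": 0,"ry": 0,"rz": 0},
  {"dx": 0,"dy": 0,"dz": 0,"rx": 0,"ry": 0,"rz": 0},
  {"dx": 0,"dy": 0,"dz": 0,"rx": 0,"ry": 0,"rz": 0},
])

```text
clock: 10.48
tcp_pos: [0.4607, -0.1924, 0.1465]
orientation: [-0.334, 3.123, 0.001]
contact_force: [0.7, -0.2, -2.8]
grip_width: 0.0589
gripper_force: 66.6
```

```bash
python3 - <<'E'
from h import *
from bench import r
o=r.get_obs(); t=o['tcp_pos']*1000; M=R.from_rotvec(o['orientation']).as_matrix()
d=t[:2]-[521.5,-180.7]; a=np.radians(12.1); e=np.array([np.cos(a),np.sin(a)]); n=np.array([-e[1],e[0]])
print(t.round(1),'chute u %.1f v %.1f'%(d@e,d@n),'tool yaw',np.degrees(np.arctan2(-M[1,0],-M[0,0])),'tilt',M[:,2].round(4),o['grip_width'],o['contact_force'])
f=grab('scene','s4'); P=cloud(f); g=cv2.cvtColor(f['frame'],cv2.COLOR_BGR2HSV); z=P[...,2]
cv2.imwrite('pics/s4.png',cv2.resize(f['frame'][110:270,130:330],None,fx=3.5,fy=3.5,interpolation=cv2.INTER_CUBIC))
def fr(m,zp):
    w=plane(f,np.argwhere(m)[:,::-1],zp)[:,:2]*1000-[521.5,-180.7]; return w@e,w@n
rr=np.hypot(P[...,0]-.52,P[...,1]+.17)<.25
for nm,m,zp in [('post/flap',rr&(z>.055)&(z<.068)&(g[...,1]>70),.064),('flap',rr&(z>.05)&(z<.064)&(g[...,1]<70)&(P[...,0]<.56),.058),('twall',rr&(z>.021)&(z<.031)&(P[...,0]<.5),.026),('pen50',rr&(z>.045)&(z<.054)&(g[...,1]>70),.05)]:
    u,v=fr(m,zp); print(nm,len(u),np.percentile(u,[2,98]).round(1))
    h,b=np.histogram(v,np.arange(-60,100,4)); print([(int(x),int(y)) for x,y in zip(b,h) if y>5])
E
```

```text
[ 460.7 -192.4  146.5] chute u -61.9 v 1.3 tool yaw 12.220642289439061 tilt [ 4.e-04  5.e-04 -1.e+00] 0.058896430495978876 [ 0.72711488 -0.2099234  -2.77942119]
post/flap 65 [-16.2  20. ]
[(-52, 6), (-48, 7), (-44, 6), (-40, 7)]
flap 75 [-2.6 12.5]
[]
twall 176 [-167.   -34.2]
[(-48, 15), (-44, 14), (-40, 16), (-36, 7), (28, 9), (32, 19), (36, 23), (40, 23), (44, 10)]
pen50 627 [  2.3 223.1]
[(-52, 15), (-48, 70), (-44, 69), (-40, 74), (-36, 40), (-32, 7), (-24, 6), (8, 6), (32, 6), (44, 6), (48, 6), (52, 8), (60, 6), (64, 6), (68, 61), (72, 76), (76, 78), (80, 13)]
```

View pics/s4.png

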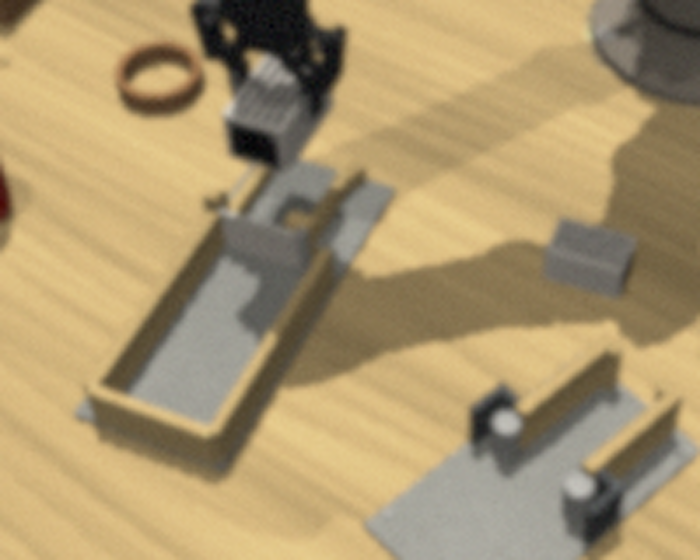

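The case is held level over the track with its front plate toward the camera (255,140). The scene camera puts the track about 2 mm to the -y side, so I'll measure the held case with the same camera to cancel the bias.

```bash
python3 - <<'E'
from h import *
f=load('s4'); P=cloud(f); g=cv2.cvtColor(f['frame'],cv2.COLOR_BGR2HSV); z=P[...,2]
a=np.radians(12.1); e=np.array([np.cos(a),np.sin(a)]); n=np.array([-e[1],e[0]])
Q=P[...,:2]*1000-[521.5,-180.7]; U=Q@e; V=Q@n
# front face: points with u near -14, z .105-.165
m=(z>.11)&(z<.160)&(abs(V)<45)&(U>-40)&(U<5)
print('face pts',m.sum(),'u med',np.median(U[m]),'v',np.percentile(V[m],[1,3,10,90,97,99]).round(1))
for zz in (.115,.125,.135,.145,.155):
    k=m&(abs(z-zz)<.005)&(abs(U-np.median(U[m]))<7); print(zz,k.sum(),V[k].min().round(1),V[k].max().round(1))
m=(abs(z-.163)<.005)&(abs(V)<45)&(U<-15)&(U>-110)&(g[...,2]>80); print('top v',np.percentile(V[m],[1,50,99]),m.sum())
for nm,lo,hi,zl,zh,ul,uh in [('twall',0,0,.021,.03,-105,-20),('pen',0,0,.045,.054,30,200)]:
    m=(z>zl)&(z<zh)&(U>ul)&(U<uh)
    for s in (-1,1):
        k=m&(s*V>20)&(s*V<95); print(nm,s,k.sum(),np.percentile(V[k],[2,10,50,90,98]).round(1))
E
```

```text
face pts 234 u med -15.470366366304773 v [-27.  -24.5 -19.5  31.3  32.2  32.7]
0.115 30 -27.2 32.7
0.125 40 -26.5 32.2
0.135 43 -25.9 31.0
0.145 46 -29.3 32.7
0.155 44 -26.3 32.7
top v [-37.4480365   -2.47335964  31.79921095] 302
twall -1 57 [-47.  -45.9 -40.4 -35.8 -35.1]
twall 1 59 [30.4 31.7 37.9 42.1 43.6]
pen -1 200 [-48.1 -46.7 -40.8 -36.2 -35.2]
pen 1 178 [68.6 70.4 75.1 78.9 80. ]
```

Emit:
send_rows([
  {"dx": 0.7,"dy": -3.4,"dz": -20,"rx": 0,"ry": 0,"rz": 0},
  {"dx": 0.7,"dy": -3.4,"dz": -40,"rx": 0,"ry": 0,"rz": 0},
  {"dx": 0.7,"dy": -3.4,"dz": -60,"rx": 0,"ry": 0,"rz": 0},
  {"dx": 0.7,"dy": -3.4,"dz": -74,"rx": 0,"ry": 0,"rz": 0},
  {"dx": 0.7,"dy": -3.4,"dz": -74,"rx": 0,"ry": 0,"rz": 0},
])

```text
clock: 10.95
tcp_pos: [0.4594, -0.1954, 0.0698]
orientation: [0.334, -3.119, -0.003]
contact_force: [-0.4, 1.0, -3.5]
grip_width: 0.0586
gripper_force: 66.4
```

Emit:
send_rows([
  {"dx": 0,"dy": 0,"dz": 0,"rx": 0,"ry": 0,"rz": 0},
  {"dx": 0,"dy": 0,"dz": 0,"rx": 0,"ry": 0,"rz": 0},
  {"dx": 0,"dy": 0,"dz": 0,"rx": 0,"ry": 0,"rz": 0},
])

```text
clock: 11.2
tcp_pos: [0.4618, -0.1971, 0.0734]
orientation: [-0.332, 3.122, -0.001]
contact_force: [-0.3, 0.5, -2.4]
grip_width: 0.059
gripper_force: 66.4
```

```bash
python3 - <<'E'
from h import *
from bench import r
o=r.get_obs(); t=o['tcp_pos']*1000
a=np.radians(12.1); e=np.array([np.cos(a),np.sin(a)]); n=np.array([-e[1],e[0]])
d=t[:2]-[521.5,-180.7]; print(t,d@e,d@n)
f=grab('scene','s5'); P=cloud(f); z=P[...,2]
Q=P[...,:2]*1000-[521.5,-180.7]; U=Q@e; V=Q@n
m=(z>.064)&(z<.086)&(abs(V)<45)&(U>-35)&(U<-5)
um=np.median(U[m]); print('face',m.sum(),um)
for zz in (.067,.073,.079,.084):
    k=m&(abs(z-zz)<.003)&(abs(U-um)<7); print(zz,k.sum(),V[k].min().round(1),V[k].max().round(1))
m=(z>.021)&(z<.030)&(U>-105)&(U<-20)
for s in (-1,1):
    k=m&(s*V>20)&(s*V<95); print('twall',s,k.sum(),np.percentile(V[k],[2,10,50,90,98]).round(1))
m=(z>.059)&(z<.068)&(U>-20)&(U<5)
for s in (-1,1):
    k=m&(s*V>20)&(s*V<60); print('post',s,k.sum(),np.percentile(V[k],[2,10,50,90,98]).round(1) if k.any() else '')
cv2.imwrite('pics/s5.png',cv2.resize(f['frame'][130:230,150:260],None,fx=6,fy=6,interpolation=cv2.INTER_CUBIC))
E
```

```text
[ 461.76572017 -197.06572927   73.36649265] -61.83773812744967 -3.4807218457449145
face 108 -15.375085668068444
0.067 31 -43.9 39.7
0.073 23 -30.9 24.6
0.079 21 -33.3 27.3
0.084 21 -32.1 28.0
twall -1 4 [-47.3 -46.7 -43.1 -39.8 -39.3]
twall 1 58 [31.2 32.  37.8 42.  43. ]
post -1 39 [-53.3 -52.5 -39.8 -23.1 -20.2]
post 1 46 [22.6 26.3 41.1 52.5 54.4]
```

View pics/s5.png

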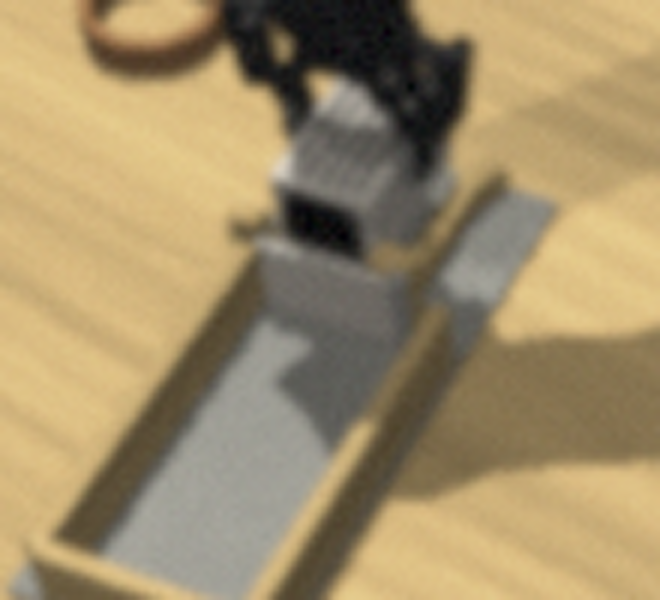

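The front face is between the gate posts. In the same camera the case centre is at v≈-2.5 against -2 for the track, so I'll lower gently and watch the force.

Emit:
send_rows([
  {"dx": 0,"dy": 0.5,"dz": -5,"rx": 0,"ry": 0,"rz": 0},
  {"dx": 0,"dy": 0.5,"dz": -9,"rx": 0,"ry": 0,"rz": 0},
  {"dx": 0,"dy": 0.5,"dz": -12,"rx": 0,"ry": 0,"rz": 0},
  {"dx": 0,"dy": 0.5,"dz": -15,"rx": 0,"ry": 0,"rz": 0},
  {"dx": 0,"dy": 0.5,"dz": -15,"rx": 0,"ry": 0,"rz": 0},
])

```text
clock: 11.67
tcp_pos: [0.4603, -0.1964, 0.0566]
orientation: [0.331, -3.123, -0.001]
contact_force: [0.1, -0.0, -3.9]
grip_width: 0.0588
gripper_force: 66.5
```

Emit:
send_rows([
  {"dx": 0,"dy": 0,"dz": 0,"rx": 0,"ry": 0,"rz": 0},
  {"dx": 0,"dy": 0,"dz": 0,"rx": 0,"ry": 0,"rz": 0},
])

```text
clock: 11.83
tcp_pos: [0.4608, -0.1966, 0.0573]
orientation: [0.331, -3.124, -0.0]
contact_force: [0.1, -0.4, -2.5]
grip_width: 0.059
gripper_force: 66.5
```

Emit:
send_rows([
  {"dx": 0,"dy": 0,"dz": -4,"rx": 0,"ry": 0,"rz": 0},
  {"dx": 0,"dy": 0,"dz": -8,"rx": 0,"ry": 0,"rz": 0},
  {"dx": 0,"dy": 0,"dz": -11,"rx": 0,"ry": 0,"rz": 0},
  {"dx": 0,"dy": 0,"dz": -13.5,"rx": 0,"ry": 0,"rz": 0},
  {"dx": 0,"dy": 0,"dz": -14,"rx": 0,"ry": 0,"rz": 0},
])

```text
clock: 12.25
tcp_pos: [0.4605, -0.1965, 0.0433]
orientation: [0.331, -3.123, -0.001]
contact_force: [-3.3, 1.1, 10.4]
grip_width: 0.059
gripper_force: 68.1
```

Emit:
send_rows([
  {"dx": 0,"dy": 0,"dz": 0,"rx": 0,"ry": 0,"rz": 0},
  {"dx": 0,"dy": 0,"dz": 0,"rx": 0,"ry": 0,"rz": 0},
])

```text
clock: 12.42
tcp_pos: [0.4605, -0.1965, 0.0433]
orientation: [0.332, -3.124, -0.001]
contact_force: [-2.0, 1.3, 2.4]
grip_width: 0.0592
gripper_force: 67.2
```

Emit:
send_rows([
  {"dx": 0,"dy": 0,"dz": 0,"rx": 0,"ry": 0,"rz": 0},
  {"dx": 0,"dy": 0,"dz": 0,"rx": 0,"ry": 0,"rz": 0},
  {"dx": 0,"dy": 0,"dz": 0,"rx": 0,"ry": 0,"rz": 0},
  {"dx": 0,"dy": 0,"dz": 0,"rx": 0,"ry": 0,"rz": 0},
  {"dx": 0,"dy": 0,"dz": 0,"rx": 0,"ry": 0,"rz": 0},
], jaw=80, newtons=20)

```text
clock: 12.83
tcp_pos: [0.461, -0.1966, 0.0434]
orientation: [-0.332, 3.124, -0.0]
contact_force: [0.3, 0.0, 1.1]
grip_width: 0.0805
gripper_force: 0.0
```

Emit:
send_rows([
  {"dx": 0,"dy": 0,"dz": 10,"rx": 0,"ry": 0,"rz": 0},
  {"dx": 0,"dy": 0,"dz": 30,"rx": 0,"ry": 0,"rz": 0},
  {"dx": 0,"dy": 0,"dz": 60,"rx": 0,"ry": 0,"rz": 0},
  {"dx": 0,"dy": 0,"dz": 95,"rx": 0,"ry": 0,"rz": 0},
  {"dx": 0,"dy": 0,"dz": 105,"rx": 0,"ry": 0,"rz": 0},
])

```text
clock: 13.25
tcp_pos: [0.463, -0.1976, 0.1532]
orientation: [-0.33, 3.118, -0.004]
contact_force: [0.6, 0.8, -0.1]
grip_width: 0.0799
gripper_force: 0.0
```

Emit:
send_rows([
  {"dx": -30,"dy": -6.5,"dz": 0,"rx": 0,"ry": 0,"rz": 0},
  {"dx": -60,"dy": -13,"dz": 0,"rx": 0,"ry": 0,"rz": 0},
  {"dx": -71,"dy": -15,"dz": 0,"rx": 0,"ry": 0,"rz": 0},
  {"dx": -71,"dy": -15,"dz": 0,"rx": 0,"ry": 0,"rz": 0},
  {"dx": -71,"dy": -15,"dz": 0,"rx": 0,"ry": 0,"rz": 0},
], jaw=0)

```text
clock: 13.67
tcp_pos: [0.39, -0.2116, 0.1488]
orientation: [-0.33, 3.123, -0.0]
contact_force: [1.0, -0.5, 0.1]
grip_width: 0.0189
gripper_force: 0.0
```

Emit:
send_rows([
  {"dx": 0,"dy": 0,"dz": 0,"rx": 0,"ry": 0,"rz": 0},
  {"dx": 0,"dy": 0,"dz": 0,"rx": 0,"ry": 0,"rz": 0},
  {"dx": 0,"dy": 0,"dz": 0,"rx": 0,"ry": 0,"rz": 0},
  {"dx": 0,"dy": 0,"dz": 0,"rx": 0,"ry": 0,"rz": 0},
])

```text
clock: 14.0
tcp_pos: [0.3905, -0.2114, 0.1482]
orientation: [0.333, -3.124, 0.0]
contact_force: [0.2, 0.6, -0.2]
grip_width: 0.0001
gripper_force: 0.0
```

```bash
python3 - <<'E'
from h import *
from bench import r
o=r.get_obs(); t=o['tcp_pos']*1000; a=np.radians(12.1); e=np.array([np.cos(a),np.sin(a)]); n=np.array([-e[1],e[0]])
d=t[:2]-[521.5,-180.7]; print(t.round(1),d@e,d@n,o['grip_width'])
f=grab('scene','s6'); P=cloud(f); z=P[...,2]; g=cv2.cvtColor(f['frame'],cv2.COLOR_BGR2HSV)
Q=P[...,:2]*1000-[521.5,-180.7]; U=Q@e; V=Q@n
m=(z>.055)&(z<.066)&(abs(V)<36)&(U>-125)&(U<-18)
print('case',m.sum(),'u',np.percentile(U[m],[2,98]),'v',np.percentile(V[m],[2,98]))
for lo,hi in [(-110,-85),(-85,-60),(-60,-35),(-35,-18)]:
    k=m&(U>lo)&(U<hi); print(lo,np.percentile(V[k],[3,97]).round(1) if k.any() else '')
E
```

```text
[ 390.5 -211.4  148.2] -134.56101446462247 -2.5033242184750795 0.00013698850837751491
case 381 u [-108.50167086  -19.37094023] v [-29.93578624  27.31881569]
-110 [-28.7  26.5]
-85 [-28.5  27.3]
-60 [-28.3  27.3]
-35 [-28.7  26.9]
```

The case sits straight in the track (v -28.5..27 along its whole length). I'll descend behind it and push.

Emit:
send_rows([
  {"dx": 0,"dy": 0,"dz": -35,"rx": 0,"ry": 0,"rz": 0},
  {"dx": 0,"dy": 0,"dz": -70,"rx": 0,"ry": 0,"rz": 0},
  {"dx": 0,"dy": 0,"dz": -100,"rx": 0,"ry": 0,"rz": 0},
  {"dx": 0,"dy": 0,"dz": -116,"rx": 0,"ry": 0,"rz": 0},
  {"dx": 0,"dy": 0,"dz": -116,"rx": 0,"ry": 0,"rz": 0},
])

```text
clock: 14.47
tcp_pos: [0.3878, -0.2105, 0.0294]
orientation: [0.332, -3.118, -0.004]
contact_force: [-0.3, 1.0, -0.8]
grip_width: 0.0001
gripper_force: 0.0
```

Emit:
send_rows([
  {"dx": 7,"dy": 1.5,"dz": 0,"rx": 0,"ry": 0,"rz": 0},
  {"dx": 14,"dy": 3,"dz": 0,"rx": 0,"ry": 0,"rz": 0},
  {"dx": 21,"dy": 4.5,"dz": 0,"rx": 0,"ry": 0,"rz": 0},
  {"dx": 28,"dy": 6,"dz": 0,"rx": 0,"ry": 0,"rz": 0},
  {"dx": 35,"dy": 7.5,"dz": 0,"rx": 0,"ry": 0,"rz": 0},
])

```text
clock: 14.88
tcp_pos: [0.4236, -0.2045, 0.0331]
orientation: [0.33, -3.121, -0.0]
contact_force: [-12.2, -4.0, 9.8]
grip_width: -0.0002
gripper_force: 6.2
```

Emit:
send_rows([
  {"dx": 8,"dy": 1.7,"dz": 0,"rx": 0,"ry": 0,"rz": 0},
  {"dx": 16,"dy": 3.4,"dz": 0,"rx": 0,"ry": 0,"rz": 0},
  {"dx": 24,"dy": 5.1,"dz": 0,"rx": 0,"ry": 0,"rz": 0},
  {"dx": 32,"dy": 6.8,"dz": 0,"rx": 0,"ry": 0,"rz": 0},
  {"dx": 40,"dy": 8.6,"dz": 0,"rx": 0,"ry": 0,"rz": 0},
])

```text
clock: 15.3
tcp_pos: [0.4648, -0.1956, 0.0329]
orientation: [0.331, -3.124, 0.0]
contact_force: [-4.0, -0.8, -0.9]
grip_width: -0.0
gripper_force: 1.9
```

Emit:
send_rows([
  {"dx": 8,"dy": 1.7,"dz": 0,"rx": 0,"ry": 0,"rz": 0},
  {"dx": 16,"dy": 3.4,"dz": 0,"rx": 0,"ry": 0,"rz": 0},
  {"dx": 24,"dy": 5.1,"dz": 0,"rx": 0,"ry": 0,"rz": 0},
  {"dx": 32,"dy": 6.8,"dz": 0,"rx": 0,"ry": 0,"rz": 0},
  {"dx": 40,"dy": 8.6,"dz": 0,"rx": 0,"ry": 0,"rz": 0},
])

```text
clock: 15.72
tcp_pos: [0.5053, -0.1868, 0.0328]
orientation: [0.331, -3.124, 0.0]
contact_force: [-4.9, -1.2, 3.7]
grip_width: -0.0005
gripper_force: 2.5
```

Emit:
send_rows([
  {"dx": 8,"dy": 1.7,"dz": 0,"rx": 0,"ry": 0,"rz": 0},
  {"dx": 16,"dy": 3.4,"dz": 0,"rx": 0,"ry": 0,"rz": 0},
  {"dx": 24,"dy": 5.1,"dz": 0,"rx": 0,"ry": 0,"rz": 0},
  {"dx": 32,"dy": 6.8,"dz": 0,"rx": 0,"ry": 0,"rz": 0},
  {"dx": 40,"dy": 8.6,"dz": 0,"rx": 0,"ry": 0,"rz": 0},
])

```text
clock: 16.13
tcp_pos: [0.5456, -0.1783, 0.0328]
orientation: [-0.331, 3.124, -0.001]
contact_force: [-4.2, -1.5, 3.7]
grip_width: -0.0
gripper_force: 2.3
```

```bash
cat > chk.py <<'E'
import sys
from h import *
from bench import r
o=r.get_obs(); t=o['tcp_pos']*1000; a=np.radians(12.1); e=np.array([np.cos(a),np.sin(a)]); n=np.array([-e[1],e[0]])
d=t[:2]-[521.5,-180.7]; print(t.round(1),d@e,d@n)
f=grab('scene',sys.argv[1]); P=cloud(f); z=P[...,2]; g=cv2.cvtColor(f['frame'],cv2.COLOR_BGR2HSV)
Q=P[...,:2]*1000-[521.5,-180.7]; U=Q@e; V=Q@n
m=(z>.056)&(z<.066)&(V>-40)&(V<70)&(U>12)&(U<215)&(g[...,1]<80)
w=np.c_[U[m],V[m]].astype(np.float32); print(m.sum(),np.percentile(w,[2,98],axis=0),cv2.minAreaRect(w))
m=(z>.02)&(z<.062)&(V>-28)&(V<28)&(U>0)&(U<12); print('flap pts',m.sum(),np.percentile(V[m],[2,98]) if m.any() else '')
E
python3 chk.py s7
```

```text
[ 545.6 -178.3   32.8] 24.089825855441568 -2.6980387259017955
528 [[ 32.88002182 -32.04139156]
 [131.71971588  37.78471718]] ((72.94842529296875, 2.6077232360839844), (74.01207733154297, 127.01799774169922), 85.57188415527344)
flap pts 0
```

Emit:
send_rows([
  {"dx": 8,"dy": 1.7,"dz": 0,"rx": 0,"ry": 0,"rz": 0},
  {"dx": 16,"dy": 3.4,"dz": 0,"rx": 0,"ry": 0,"rz": 0},
  {"dx": 24,"dy": 5.1,"dz": 0,"rx": 0,"ry": 0,"rz": 0},
  {"dx": 31,"dy": 6.6,"dz": 0,"rx": 0,"ry": 0,"rz": 0},
  {"dx": 38,"dy": 8.1,"dz": 0,"rx": 0,"ry": 0,"rz": 0},
])

```text
clock: 16.6
tcp_pos: [0.5834, -0.1701, 0.0324]
orientation: [0.332, -3.124, 0.0]
contact_force: [-4.3, -1.3, 3.0]
grip_width: -0.0001
gripper_force: 2.1
```

Emit:
send_rows([
  {"dx": 7,"dy": 1.5,"dz": 0,"rx": 0,"ry": 0,"rz": 0},
  {"dx": 14,"dy": 3,"dz": 0,"rx": 0,"ry": 0,"rz": 0},
  {"dx": 20,"dy": 4.3,"dz": 0,"rx": 0,"ry": 0,"rz": 0},
  {"dx": 24,"dy": 5.1,"dz": 0,"rx": 0,"ry": 0,"rz": 0},
  {"dx": 24,"dy": 5.1,"dz": 0,"rx": 0,"ry": 0,"rz": 0},
])

```text
clock: 17.02
tcp_pos: [0.6085, -0.164, 0.0323]
orientation: [-0.333, 3.122, 0.0]
contact_force: [-0.5, -1.3, 0.7]
grip_width: -0.0
gripper_force: 0.0
```

```bash
python3 chk.py s8
```

```text
[ 608.5 -164.    32.3] 88.55116420207732 -1.9307839563307994
543 [[100.99126007 -30.8952607 ]
 [195.73644958  27.3497274 ]] ((145.94854736328125, -1.8904056549072266), (61.940303802490234, 103.08548736572266), 89.83006286621094)
flap pts 106 [-16.59475182  27.16220903]
```

Rear at about 100 mm past the gate. I'll back off slightly, lift out and look.

Emit:
send_rows([
  {"dx": -4,"dy": -1,"dz": 2,"rx": 0,"ry": 0,"rz": 0},
  {"dx": -4,"dy": -1,"dz": 36,"rx": 0,"ry": 0,"rz": 0},
  {"dx": -4,"dy": -1,"dz": 76,"rx": 0,"ry": 0,"rz": 0},
  {"dx": -4,"dy": -1,"dz": 116,"rx": 0,"ry": 0,"rz": 0},
  {"dx": -4,"dy": -1,"dz": 156,"rx": 0,"ry": 0,"rz": 0},
])

```text
clock: 17.48
tcp_pos: [0.6022, -0.1659, 0.19]
orientation: [0.331, -3.124, -0.001]
contact_force: [1.8, 0.5, 0.3]
grip_width: -0.0001
gripper_force: 0.0
```

Emit:
send_rows([
  {"dx": -20,"dy": 25,"dz": 20,"rx": 0,"ry": 0,"rz": 0},
  {"dx": -40,"dy": 50,"dz": 40,"rx": 0,"ry": 0,"rz": 0},
  {"dx": -60,"dy": 75,"dz": 60,"rx": 0,"ry": 0,"rz": 0},
  {"dx": -80,"dy": 100,"dz": 80,"rx": 0,"ry": 0,"rz": 0},
  {"dx": -80,"dy": 125,"dz": 80,"rx": 0,"ry": 0,"rz": 0},
])

```text
clock: 17.9
tcp_pos: [0.5211, -0.0407, 0.2722]
orientation: [-0.329, 3.119, 0.001]
contact_force: [2.0, -0.5, 0.3]
grip_width: 0.0004
gripper_force: 0.0
```

Emit:
send_rows([
  {"dx": 0,"dy": 30,"dz": 0,"rx": 0,"ry": 0,"rz": 0},
  {"dx": 0,"dy": 60,"dz": 0,"rx": 0,"ry": 0,"rz": 0},
  {"dx": 0,"dy": 60,"dz": 0,"rx": 0,"ry": 0,"rz": 0},
  {"dx": 0,"dy": 60,"dz": 0,"rx": 0,"ry": 0,"rz": 0},
  {"dx": 0,"dy": 60,"dz": 0,"rx": 0,"ry": 0,"rz": 0},
])

```text
clock: 18.32
tcp_pos: [0.5225, 0.0184, 0.2683]
orientation: [-0.331, 3.124, -0.0]
contact_force: [0.8, 0.3, 0.1]
grip_width: 0.0001
gripper_force: 0.0
```

```bash
python3 chk.py s9; python3 - <<'E'
from h import *
f=load('s9'); cv2.imwrite('pics/s9.png',cv2.resize(f['frame'],(800,600))[150:500,100:700])
E
```

```text
[522.5  18.4 268.3] 42.75658758044789 194.4603095292664
533 [[103.74585083 -30.73467583]
 [196.17739136  27.48430054]] ((149.0946502685547, -2.4679908752441406), (61.97946548461914, 98.59922790527344), 89.46219635009766)
flap pts 136 [-26.38036593  26.71769728]
```

View pics/s9.png

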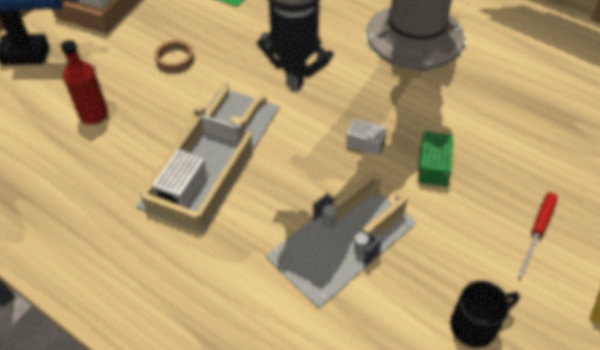

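The case stands upright in the pen (180,175), the flap is shut at (222,127), and the mug, tape roll, flask and screwdriver have not moved. I'll wait a moment and hand in.

Emit:
send_rows([
  {"dx": 0,"dy": 0,"dz": 0,"rx": 0,"ry": 0,"rz": 0},
  {"dx": 0,"dy": 0,"dz": 0,"rx": 0,"ry": 0,"rz": 0},
  {"dx": 0,"dy": 0,"dz": 0,"rx": 0,"ry": 0,"rz": 0},
  {"dx": 0,"dy": 0,"dz": 0,"rx": 0,"ry": 0,"rz": 0},
  {"dx": 0,"dy": 0,"dz": 0,"rx": 0,"ry": 0,"rz": 0},
])

```text
clock: 18.78
tcp_pos: [0.5228, 0.0186, 0.2682]
orientation: [0.331, -3.124, 0.0]
contact_force: [-1.4, -0.1, 0.1]
grip_width: -0.0
gripper_force: 0.0
```

```bash
python3 -c "
from bench import r
print(r.hand_in())"
```

```text
the job is handed in; nothing more can be done
None
```

I handed the job in at about 19 s of the 72 s allowed: the case is upright in the pen with its rear about 100 mm past the gate, the flap is shut behind it, and the mug, tape roll, flask and screwdriver look unmoved in the last picture.

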